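# Clear the used filter and hold the sprung rod at its mark

## Robot

A 6-joint arm with a two-finger parallel gripper is mounted at the origin on the work surface. World frame = base frame: x ahead of the robot, y to its left, z up, the work surface at z = 0. Lengths are in m, angles in rad, forces in N, time in s.
With the tool pointing down it reaches from about 0.275 to 0.85 m from the base axis. Payload 5.2 kg.
Tool frame: the origin (TCP) lies midway between the tips of the shut fingers; the grasp point (between the pads) lies 19 mm behind it (grip_depth is the distance from the TCP to the grasp point, in m); z points along the fingers, y is the line along which they close (so a half turn about z gives the same grasp; the last joint's range is limited). The gripper opens to 85 mm and grips with 20 to 120 N. Pads are 22 mm wide; open, the fingers measure 114 mm over their backs; the gripper's body (76 mm by 85 mm) begins 54 mm behind the grasp point. The pads swing forward as they close: fully open they stand 13 mm farther back than shut.
Start: joints at [0.957, 0.259, 1.535, -0, 1.348, -0.203], TCP at [0.22, 0.504, 0.196] pointing down, gripper open.
Joint ranges: [-3.14, 3.14], [-0.91, 2.08], [0.19, 2.58], [-1.22, 4.36], [0.22, 2.71], [-3.12, 3.12]. Speed limits (rad/s): [2.57, 2.57, 3.14, 3.14, 3.14, 3.14].

## Interface

Orientations are given as a unit quaternion [w, x, y, z].
In Python, from bench import * gives the robot as it stands. Calls block until the motion is done:
- reach(position, orientation): joint-space move of the TCP to a pose.
- line_to(position, orientation=None, vel=0.15, threshold=None): straight line of the TCP; orientation=None keeps the orientation; vel is the mean speed in m/s. With threshold (N) it stops when the force on the tool has changed by that much, and returns True; else False.
- move_j(angles): joint-space move.
- move_gripper(opening): opening from 0.0 (shut) to 1.0 (fully open); the grip force is fixed at half the most; returns when the fingers have stopped.
- sleep(seconds).
- inverse_kinematics(position, orientation): joint angles nearest the present ones, or None.
- get_image(name): name is "scene" or "top"; returns the picture (420x560x3 uint8, red, green, blue); there is no depth.
- camera_model(name): a dict with "fx", "fy", "cx", "cy" (pixels), "rvec" (rotation vector, rad) and "tvec" (3), from world to camera coordinates, as OpenCV has them. Camera axes: x right, y down, z forward; pixel columns grow to the right and rows downward; lengths in m; the calibration is good to about 2 mm. A picture is of the moment at which its call begins. camera_model takes no time and is no camera call.
A pose or a line that the arm cannot do raises Unreachable and nothing moves.
- job_done(): hands the job in; it is judged then, once.
Trained networks look in the newest picture that a camera, given by its name, has taken for a name from the list of things; names that differ only in an ending like _2 or _b are one class to them, and where a whole thing is asked for, a point or a joint stands for the part that bears it (a point fixed in the world has none). Each returns a list of dicts, best first, with "confidence" (0 to 1); they miss things now and then, are a little off and sometimes report something else, mostly with a low value. They report only what shows in the picture. A call takes as long as a camera call.
- find_in(label, camera): "centre" ([x, y, z] in m, in world coordinates, good to about 4 mm: the middle of the surface that is visible of it).
Readings, each from a call of its own:
- read_clock(): time.
- read_joints(): joint angles.
- read_dq(): joint speeds.
- read_tau(): joint torques, N m.
- read_tool_pos(): TCP position.
- read_tcp_rot(): TCP orientation.
- read_contact_force(): force on the tool from outside, world axes, zero at the start.
- read_wrist_torque(): the same for the moment, N m.
- read_opening(): opening from 0.0 (shut) to 1.0 (fully open).
- read_finger_force(): force on a finger pad.
Only numpy, scipy, OpenCV 4.12 (cv2) and the standard library are available. Lean on these libraries where they do the work, as an engineer would, in place of code of your own. Each camera call takes 0.05 s, during which the arm holds its last target. There are 200 camera calls.

## Task

On the filter station, a used filter cartridge stands on the base plate in the way of the sprung telescoping rod: with the rod still fully home, take that cartridge off and drop it into the deep white waste box. Then grip the rod's upright black grip, pull the rod out against its spring until the grip stands centred over the dark cross bar (the length mark) on the base plate, and hold it there: the program finishes while still holding the rod at the mark; leave the waste box upright and the other things on the bench where they are.

Things in the scene. Friction and masses are not known exactly. Their poses are not given: they have to be found in the camera images.
- station: Fixed filter station: aluminium base plate 90 mm (x) by 340 mm (y from -120 to +220), 12 mm thick; origin on the bench under the rod's line, z up. Steel outer tube, diameter 24 mm, along y at height 58 mm, y = +70 to +220, in two white clamps (44 mm wide, 78 mm high, at y = +95 and +200). The rod pulls out towards the station's -y.
- rod (a joint): How far the inner rod (steel, diameter 10 mm, axis 58 mm above the bench) is pulled out, in m: 0 fully home, grows as it is pulled to the station's -y, stop at 0.15. The spring draws it home with about 3 N at 0, rising by 65 N per m (10 N at 0.11); it springs back when let go.
- grip: Upright black cylindrical grip on the rod's outer end, diameter 20 mm, from 45 to 105 mm above the bench; origin on its axis at rod height (58 mm above the bench). At home it stands at station x = 0, y = +30 mm, its centre 40 mm from the tube's mouth. It moves with the rod and does not turn.
- mark: The length mark: dark steel cross bar fixed on the plate below the rod's path, 84 mm long (station x), 6 mm thick (along the pull), top 36 mm above the bench; origin at the centre of its underside, axes as the station's. It stands between station y = -90 and -45 mm, differing each time. The grip is at the mark when its axis is above the bar's middle plane (y = 0 of this frame).
- cartridge: Used filter cartridge, loose: upright white plastic cylinder with a grey band, diameter 28 mm, shoulder at 62 mm and a thin nipple up to 72 mm, about 35 g; origin at the centre of its underside. It stands on the station's plate (12 mm above the bench) between grip and mark, about 48 mm in front of the grip.
- box: Waste box: white open-topped plastic box 110 mm (its x) by 150 mm (its y), 90 mm high, walls and floor 4 mm, about 0.7 kg, standing loose on the bench; origin at the centre of its underside. It may stand to the left or the right of the station.
- fresh: Bystander: fresh cartridge of the same shape, standing on the bench (not on the plate) beside the station's clamps; origin at the centre of its underside.
- tray: Bystander: shallow steel tray 120 by 150 mm, 30 mm high, with two dividers, loose on the bench on the other side of the station from the waste box; origin at the centre of its underside.
- beaker: Bystander: glass beaker, diameter 68 mm, 90 mm high; origin under its centre.
- bottle: Bystander: amber bottle, diameter 64 mm, 140 mm high; origin under its centre.
- vial: Bystander: small glass vial, diameter 28 mm, 50 mm high; origin under its centre.
- spatula: Bystander: steel spatula 170 mm long lying on the bench on the far side of the station; origin under its middle.
- timer: Bystander: flat grey bench timer 70 by 60 mm, 22 mm high; origin under its centre.

How it is judged:
On the way, in this order (a step that is already met when the one before it is completed fails the run):
1. the used cartridge lies in the waste box, let go, while the rod is still home (x of cartridge in the frame of box between -0.055 and 0.055 m and y of cartridge in the frame of box between -0.075 and 0.075 m and z of cartridge in the frame of box between -0.005 and 0.088 m and angle between box's own z axis and vertical below 0.15 rad and contact force between the fingers and cartridge below 0.1 N and linear speed of cartridge below 0.05 m/s and value of joint rod below 0.02 m), for 0.2 s.
2. the rod is pulled out and held with its grip over the length mark (y of grip in the frame of mark between -0.006 and 0.006 m and contact force between the fingers and grip above 2 N and velocity of joint rod between -0.01 and 0.01 m/s), for 0.3 s.
At the end, for the whole second after the job is handed in: The used cartridge is at rest inside the upright waste box, below its rim and let go; the fingers hold the rod's grip (at least 2 N) with its axis within 6 mm of the mark bar's middle plane, along the pull, the rod not moving (under 10 mm/s) (all of step 2 and x of cartridge in the frame of box between -0.055 and 0.055 m and y of cartridge in the frame of box between -0.075 and 0.075 m and z of cartridge in the frame of box between -0.005 and 0.088 m and angle between box's own z axis and vertical below 0.15 rad and contact force between the fingers and cartridge below 0.1 N and linear speed of cartridge below 0.05 m/s and value of joint rod above 0.05 m); the arm keeps its last pose, push and grip.
It fails at once if a bystander (fresh cartridge, tray, beaker, bottle, vial, spatula or timer) is moved by more than 30 mm (distance of any of fresh, tray, beaker, bottle, vial, spatula, timer from where it was at the start of the episode above 0.03 m).
It also fails if it takes over 51 s, if anything falls off the work surface, if the arm or the gripper's body presses on something with over 40 N, if the wrist force passes 120 N, or if a joint passes its speed limit or range.

## Working session

There is one attempt and no reset: what is moved stays moved. The work goes in short steps, each a Python script; the robot and the scene stay as the last script left them, time stands still between calls to the robot, and variables do not carry over. Pictures are saved under pics/ and viewed, at most 11 in all, crops included, and the job is handed in when it is done.

```bash
mkdir -p pics; ls
python3 - <<'E'
from bench import *
import cv2,numpy as np
for n in("scene","top"):
    cv2.imwrite(f"pics/{n}0.png",get_image(n)[:,:,::-1])
    m=camera_model(n);R=cv2.Rodrigues(np.array(m["rvec"]))[0]
    print(n,m["fx"],"campos",-R.T@np.array(m["tvec"]).ravel())
    for l in["station","grip","mark","cartridge","box","fresh","tray","beaker","bottle","vial","spatula","timer"]:
        print(l,[(np.round(d["centre"],3).tolist(),round(d["confidence"],2)) for d in find_in(l,n)[:3]])
print(read_clock(),read_tcp_rot())
E
```

```text
pics
scene 432.7755987467739 campos [ 1.08714793 -0.41858422  0.78572223]
station [([0.529, -0.001, 0.012], 0.76)]
grip [([0.526, -0.025, 0.08], 0.74), ([0.527, -0.005, 0.013], 0.39)]
mark [([0.73, -0.139, 0.045], 0.51), ([0.537, -0.1, 0.026], 0.49), ([0.617, 0.064, 0.043], 0.45)]
cartridge [([0.535, -0.069, 0.055], 0.85)]
box [([0.513, -0.349, 0.043], 0.86)]
fresh [([0.613, 0.062, 0.045], 0.55)]
tray [([0.5, 0.414, 0.014], 0.58)]
beaker [([0.684, -0.268, 0.061], 0.75), ([0.528, -0.023, 0.079], 0.52)]
bottle []
vial [([0.73, -0.134, 0.046], 0.76)]
spatula [([0.758, 0.076, -0.002], 0.68), ([0.511, -0.348, 0.042], 0.57)]
timer [([0.425, -0.005, 0.021], 0.81)]
top 440.7856558661729 campos [0.43071067 0.00532232 1.32740138]
station [([0.513, 0.003, 0.009], 0.89), ([0.5, 0.414, 0.007], 0.48)]
grip [([0.515, -0.014, 0.074], 0.57)]
mark []
cartridge [([0.501, 0.414, 0.007], 0.62), ([0.525, -0.066, 0.073], 0.46)]
box [([0.75, 0.072, -0.0], 0.74), ([0.536, -0.364, 0.005], 0.57)]
fresh []
tray [([0.499, 0.413, 0.007], 0.71)]
beaker [([0.698, -0.273, 0.045], 0.67), ([0.498, 0.415, 0.006], 0.44)]
bottle [([0.742, 0.262, 0.091], 0.6)]
vial []
spatula [([0.748, 0.072, 0.002], 0.96)]
timer [([0.417, -0.003, 0.021], 0.7)]
1.3 [5.44431748e-06 2.03964297e-01 9.78978327e-01 8.33195045e-07]
```

View pics/scene0.png

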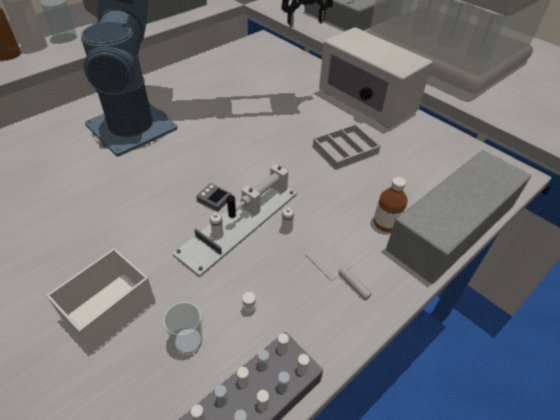

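View pics/top0.png

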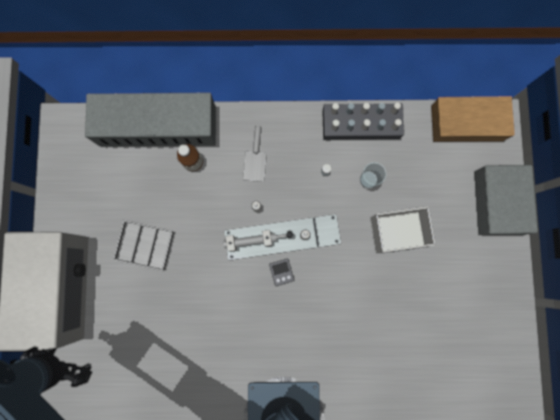

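The scene view shows the station with the grip at about (231,206), the cartridge at (216,224), the mark bar at (208,241) and the box at (100,290). The top view shows the grip at about (290,234), the cartridge at (305,235), the mark at (318,232) and the box at (403,230). I'll crop in on the station for pixel-level detail.

Run:
```python
import cv2,numpy as np
t=cv2.imread("pics/top0.png")[208:268,218:348]; s=cv2.imread("pics/scene0.png")[160:275,165:305]
a=cv2.resize(t,None,fx=6,fy=6,interpolation=cv2.INTER_CUBIC);b=cv2.resize(s,None,fx=5,fy=5,interpolation=cv2.INTER_CUBIC)
for im,f,ox,oy in((a,6,218,208),(b,5,165,160)):
    for u in range(0,im.shape[1],10*f): cv2.putText(im,str(ox+u//f),(u,8),0,.3,(0,0,255)); cv2.line(im,(u,0),(u,4),(0,0,255))
    for v in range(0,im.shape[0],10*f): cv2.putText(im,str(oy+v//f),(0,v+4),0,.3,(0,0,255))
cv2.imwrite("pics/topc.png",a);cv2.imwrite("pics/scenec.png",b)
```

```text
(no output)
```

View pics/topc.png

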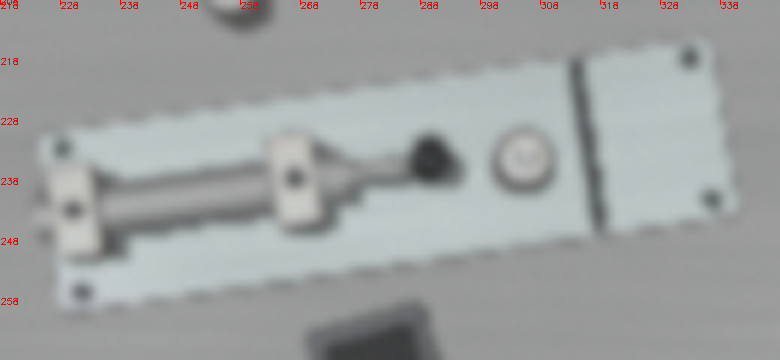

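View pics/scenec.png

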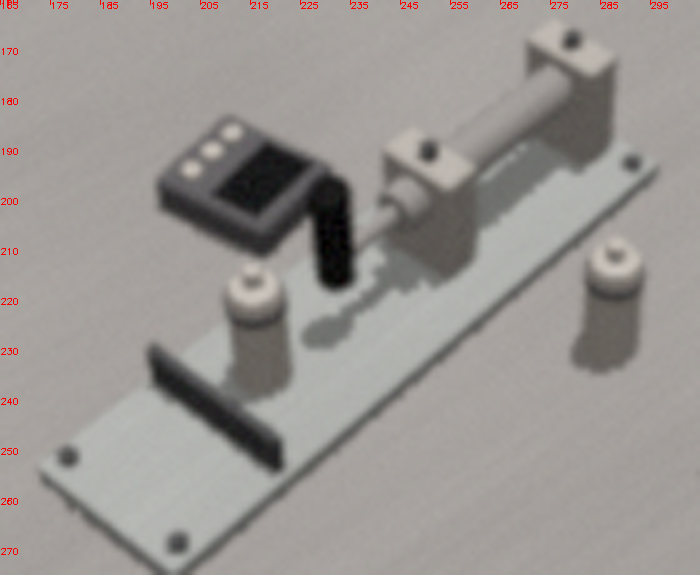

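The crops show the plate corners, mark bar ends, grip and cartridge tops clearly. I'll fit the station pose, mark offset and cartridge position to both views at once.

```bash
cat > fit.py <<'E'
from bench import *
import cv2,numpy as np
from scipy.optimize import least_squares
cm={n:camera_model(n) for n in("scene","top")}
def proj(n,P):
    m=cm[n];K=np.array([[m["fx"],0,m["cx"]],[0,m["fy"],m["cy"]],[0,0,1.]])
    return cv2.projectPoints(np.float64(P).reshape(-1,1,3),np.array(m["rvec"]),np.array(m["tvec"]),K,None)[0].reshape(-1,2)
T=lambda x,y:(218+(x+.5)/6-.5,208+(y+.5)/6-.5)
S=lambda x,y:(165+(x+.5)/5-.5,160+(y+.5)/5-.5)
E
python3 - <<'E'
from fit import *
def model(p,k):
    x,y,a,m,cx,cy=p
    c,s=np.cos(a),np.sin(a)
    L={'A':(.045,.22,.012),'B':(-.045,.22,.012),'C':(.045,-.12,.012),'D':(-.045,-.12,.012),
       'M+':(.042,m,.036),'M-':(-.042,m,.036),'G':(0,.03,.105),'N':(cx,cy,.084),'K':(cx,cy,.074)}[k]
    return np.array([x+c*L[0]-s*L[1],y+s*L[0]+c*L[1],L[2]])
obs=[('top','A',T(40,137)),('top','B',T(62,308)),('top','C',T(712,40)),('top','D',T(737,210)),('top','M+',T(575,62)),('top','M-',T(600,232)),
 ('top','G',T(430,157)),('top','N',T(524,158)),('scene','D',S(40,470)),('scene','A',S(657,168)),('scene','M-',S(152,346)),('scene','M+',S(281,461-20)),
 ('scene','G',S(332,181)),('scene','N',S(255,280))]
f=lambda p:np.concatenate([proj(n,model(p,k))[0]-o for n,k,o in obs])
r=least_squares(f,[.53,-.0,.144,-.06,0,-.018],loss='soft_l1')
print(np.round(r.x,4))
for (n,k,o),e in zip(obs,f(r.x).reshape(-1,2)): print(n,k,np.round(e,2))
for k in 'GN': print(k,model(r.x,k))
x,y,a,m=r.x[:4]; print('mark',x-np.sin(a)*m,y+np.cos(a)*m)
# box rim by threshold in the top picture
im=cv2.imread("pics/top0.png")[200:262,365:445]; g=im.min(2)
hsv=cv2.cvtColor(im,cv2.COLOR_BGR2HSV)
print(np.round(find_in('box','top')[0]['centre'],3))
big=cv2.resize(im,None,fx=8,fy=8,interpolation=cv2.INTER_CUBIC);cv2.imwrite("pics/box.png",big)
for ph in(a,a+np.pi):
    th=(np.pi-(np.pi/2-ph))/2; th=(ph+np.pi/2)/2
    q=[0,np.cos(th),np.sin(th),0]; P=model(r.x,'N')
    print(q,inverse_kinematics([P[0],P[1],.041],q))
E
```

```text
[ 0.5287 -0.0518  0.1366 -0.0492 -0.0038 -0.0151]
top A [-0.54 -0.76]
top B [-0.26  0.67]
top C [-0.39 -1.02]
top D [0.31 0.28]
top M+ [-0.06 -1.2 ]
top M- [ 0.22 -1.32]
top G [ 0.17 -0.87]
top N [ 0.31 -1.45]
scene D [-1.12 -1.22]
scene A [ 0.35 -1.77]
scene M- [-0.46 -0.72]
scene M+ [-0.15 -0.8 ]
scene G [-0.71  1.05]
scene N [-0.25 -2.  ]
G [ 0.52459707 -0.02204753  0.105     ]
N [ 0.5269565  -0.06720384  0.084     ]
mark 0.5353818551021619 -0.10049286610046809
[ 0.75   0.072 -0.   ]
[0, np.float64(0.6571908633210644), np.float64(0.7537241996694242), 0] [-3.36964692e-01  3.81627590e-01  1.77878902e+00 -4.44089210e-16
  9.81176048e-01 -4.73589683e-01]
[0, np.float64(-0.7537241996694242), np.float64(0.6571908633210645), 0] [-3.36964692e-01  3.81627590e-01  1.77878902e+00 -4.44089210e-16
  9.81176048e-01  2.66800297e+00]
```

View pics/box.png

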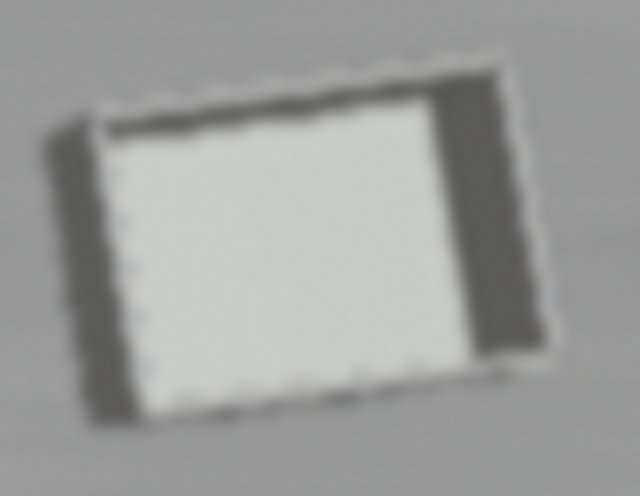

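The box rim shows outer corners at about (377,214), (429,208), (434,245) and (382,252), so it is upright and yawed about like the station. Next I'll move to take the cartridge.

```bash
cat >> fit.py <<'E'
A=.1366; th=(A+np.pi/2)/2; Q=[0,np.cos(th),np.sin(th),0]
U=np.array([np.sin(A),-np.cos(A),0])   # pull direction
def unproj(n,uv,z):
    return least_squares(lambda p:proj(n,[p[0],p[1],z])[0]-uv,[.5,-.3]).x
E
python3 - <<'E'
from fit import *
print('box',unproj('top',(405.1,229.6),.09))
reach([.5255,-.067,.17],Q)
move_gripper(.65)
c=line_to([.5255,-.067,.041],vel=.12,threshold=8); print(c,read_tool_pos())
move_gripper(0); print(read_opening(),read_finger_force(),read_clock())
cv2.imwrite("pics/g1.png",get_image("scene")[120:300,130:340,::-1].repeat(3,0).repeat(3,1))
E
```

```text
box [ 0.53188299 -0.34840967]
False [ 0.52614597 -0.06724016  0.04170446]
0.06108990456821506 58.46403651492437 5.8167
```

View pics/g1.png

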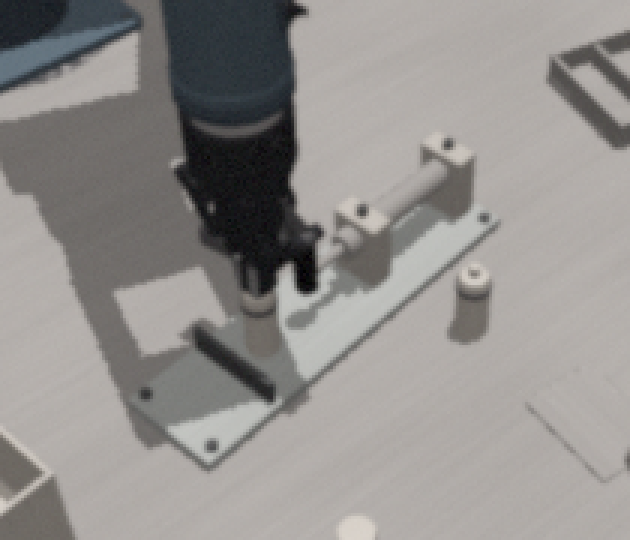

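Run:
```python
from fit import *
p=np.array(read_tool_pos());print(p,read_tcp_rot(),read_opening())
for z in(.012,.042,.061,.074,.084): print(z,(proj('scene',[p[0],p[1],z])[0]-[130,120])*3)
im=get_image("scene")[175:250,180:270,::-1]
cv2.imwrite("pics/g2.png",cv2.resize(im,None,fx=7,fy=7,interpolation=cv2.INTER_CUBIC))
```

```text
[ 0.52575414 -0.06712328  0.04140458] [3.40403562e-04 6.57196844e-01 7.53718901e-01 1.07608785e-04] 0.05731575179864915
0.012 [262.41066997 342.98923219]
0.042 [259.48376562 317.49600614]
0.061 [257.56228068 300.75994514]
0.074 [256.21587987 289.03284505]
0.084 [255.16210127 279.85447339]
```

View pics/g2.png

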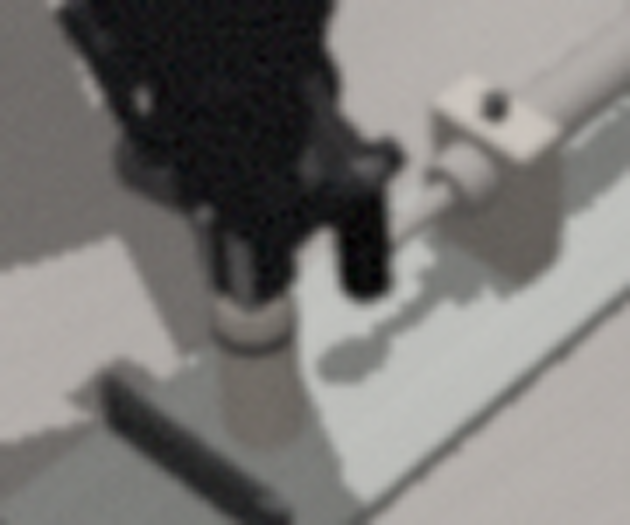

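The fingertips sit at about image row 218, which is z ≈ 0.07. They seem to pinch the nipple rather than the body, so the tips look higher than the TCP reading suggests. The hold is firm at 58 N, so I'll lift and check.

Run:
```python
from fit import *
line_to([.5255,-.067,.20],vel=.12)
print(read_opening(),read_finger_force(),read_contact_force())
p=np.array(read_tool_pos()); print(p,read_joints())
for n in("scene","top"): print(n,proj(n,p)[0],proj(n,p-[0,0,.03])[0])
print([(np.round(d["centre"],3).tolist(),round(d["confidence"],2)) for d in (get_image("scene") is not None and find_in("cartridge","scene"))])
im=get_image("scene")[110:230,160:280,::-1]
cv2.imwrite("pics/g3.png",cv2.resize(im,None,fx=5,fy=5,interpolation=cv2.INTER_CUBIC))
```

```text
0.061155067387169706 58.02708926072228 [ 0.48159971  0.2206547  -0.1973904 ]
[ 0.52500172 -0.066848    0.19914225] [-3.37571595e-01  2.20024691e-01  1.57719433e+00  9.55730078e-06
  1.34601074e+00 -4.74097478e-01]
scene [210.47661229 174.14153797] [211.72252921 184.97576115]
top [307.65604393 229.73724438] [306.94430856 230.69317722]
[([0.532, -0.073, 0.207], 0.92), ([0.511, -0.348, 0.045], 0.55), ([0.527, -0.015, 0.012], 0.33)]
```

View pics/g3.png

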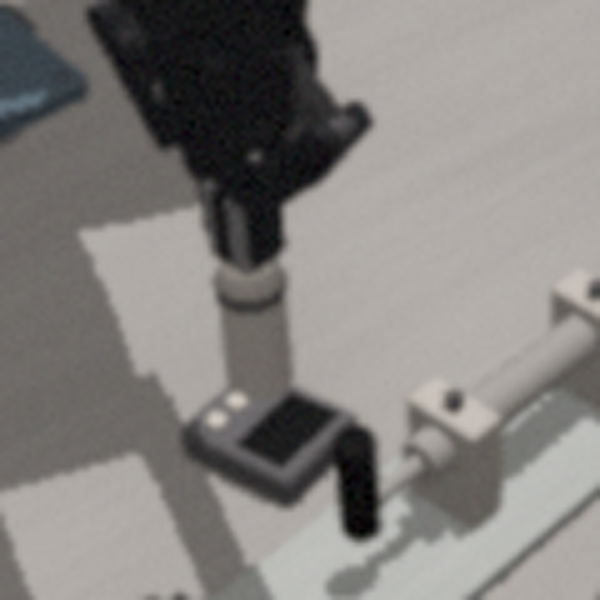

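The cartridge hangs from its nipple in the gripper. The real tips are at image (209,164), but the reported TCP projects to (210,174), so the fingertips are about 30 mm higher than the reported TCP. I'll allow for that offset and place the cartridge in the box.

Run:
```python
from fit import *
line_to([.532,-.348,.20],vel=.2)
c=line_to([.532,-.348,.046],vel=.12,threshold=8); print(c,read_tool_pos())
move_gripper(.35); sleep(.3)
line_to([.532,-.348,.20],vel=.2)
print(read_clock(),read_opening())
im=get_image("scene")
print([(np.round(d["centre"],3).tolist(),round(d["confidence"],2)) for d in find_in("cartridge","scene")])
cv2.imwrite("pics/b1.png",cv2.resize(im[150:350,30:300,::-1],None,fx=2.9,fy=2.9,interpolation=cv2.INTER_CUBIC))
```

```text
False [ 0.53253361 -0.34849719  0.0469113 ]
12.1083 0.3479460460308088
[([0.54, -0.349, 0.058], 0.63)]
```

View pics/b1.png

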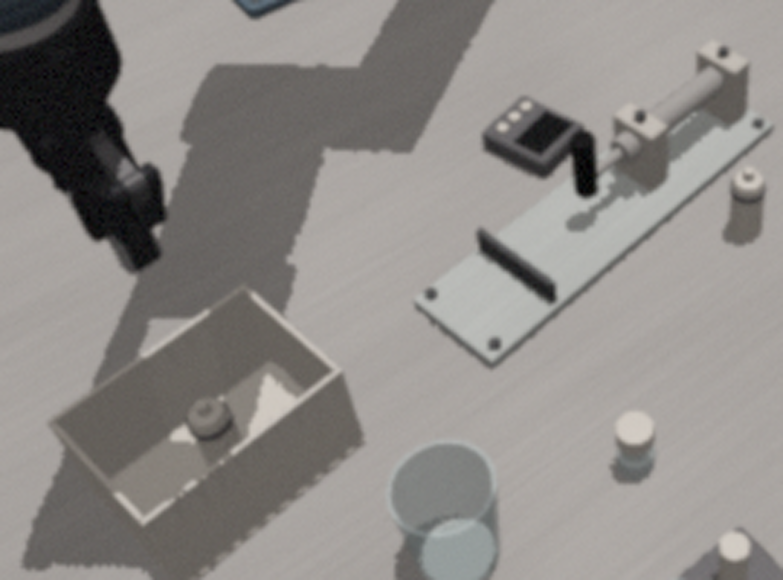

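The cartridge stands in the upright box at (208,417) in this crop, released, with the rod still home. Now for the grip.

Run:
```python
from fit import *
G=np.array([.5246,-.022,0])
line_to(G+[0,0,.20],vel=.25); move_gripper(.6)
c=line_to(G+[0,0,.036],vel=.12,threshold=8); print(c,read_tool_pos())
move_gripper(0); p0=np.array(read_tool_pos()); print(p0,read_opening(),read_finger_force())
line_to(p0+.0792*U,vel=.05); sleep(.3)
p=np.array(read_tool_pos()); print(p,'pulled',(p-p0)@U,read_opening(),read_finger_force(),read_contact_force(),read_clock())
for n in("scene","top"):
    im=get_image(n); print([(np.round(d["centre"],3).tolist(),round(d["confidence"],2)) for d in find_in("grip",n)[:2]])
    cv2.imwrite(f"pics/p_{n}.png",im[:,:,::-1])
s=cv2.resize(cv2.imread("pics/p_scene.png")[165:275,165:305],None,fx=5,fy=5,interpolation=cv2.INTER_CUBIC)
cv2.imwrite("pics/p1.png",s)
```

```text
False [ 0.52522796 -0.02216992  0.03670333]
[ 0.52431107 -0.02216334  0.03669706] 0.2108567432604247 58.544366005808115
[ 0.53461508 -0.09880989  0.03673172] pulled 0.07733571009410976 0.21520482198248714 58.398770056664944 [-0.61098321  7.75666729  3.52428961] 17.9583
[]
[([0.521, -0.015, 0.063], 0.65)]
```

View pics/p1.png

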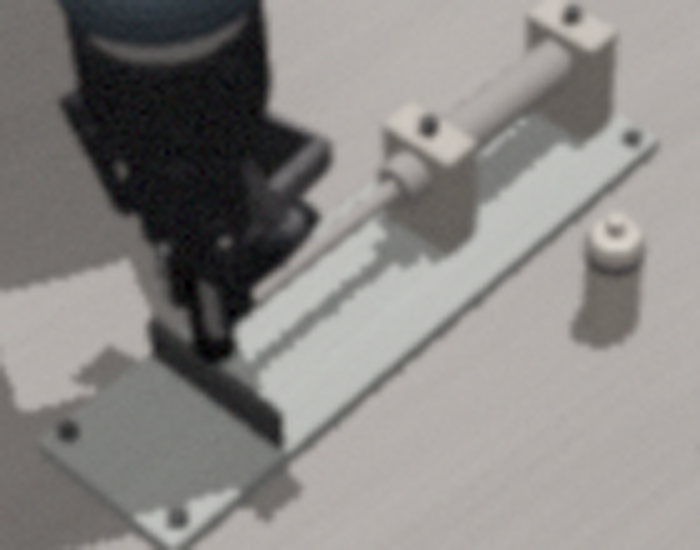

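Run:
```python
from fit import *
O=np.array([.5287,-.0518,0]); X=np.array([np.cos(A),np.sin(A),0])
q=lambda s,z,x=0:(proj('scene',O+U*s+X*x+[0,0,z])[0]-[165,165])*5+2
for s in(-.03,.0433,.0473,.0492,.053): print(s,'bottom',q(s,.045),'right edge',q(s-.007,.045,.007),'left',q(s+.007,.045,-.007))
print('bar ends',q(.0492,.036,-.042),q(.0492,.036,.042),read_clock())
h=cv2.imread("pics/scene0.png");t=cv2.imread("pics/p_scene.png")
a=cv2.resize(h[200:225,220:245],None,fx=14,fy=14,interpolation=cv2.INTER_CUBIC);b=cv2.resize(t[220:245,195:220],None,fx=14,fy=14,interpolation=cv2.INTER_CUBIC)
b=np.clip(b*2.2,0,255).astype(np.uint8);a=np.clip(a*2.2,0,255).astype(np.uint8)
cv2.imwrite("pics/p2.png",np.hstack([a,b]))
```

```text
-0.03 bottom [335.23662681 252.76160775] right edge [356.54150473 251.71456356] left [313.9049844 253.8099673]
0.0433 bottom [221.39931558 343.32489428] right edge [243.63041274 342.17689436] left [199.1391721  344.47439414]
0.0473 bottom [214.92446996 348.47595848] right edge [237.20841906 347.32207989] left [192.61134174 349.63134799]
0.0492 bottom [211.83898051 350.93061999] right edge [234.14812184 349.77393484] left [189.50059664 352.08882131]
0.053 bottom [205.64869754 355.85530034] right edge [228.00839353 354.69297445] left [183.2596316  357.01915297]
bar ends [149.63444598 317.45244958] [280.19901573 412.08447118] 18.1583
```

View pics/p2.png

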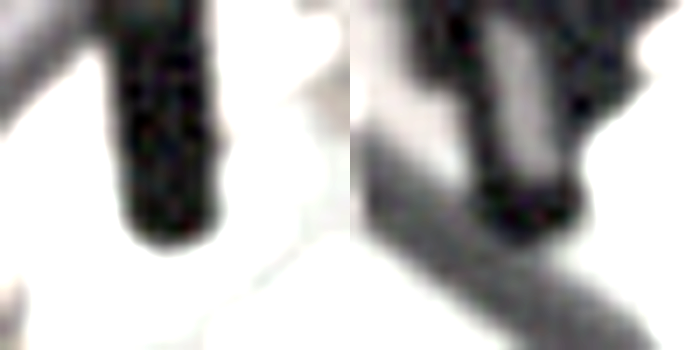

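In the home/now pair the grip moved by Δ(24.2, 19.9) px, against a modelled (24.7, 19.6) px for exactly at the mark. Both this and the arm reading put the grip about 1.5–2 mm short, so I'll nudge it and hand in.

Run:
```python
from fit import *
p0=np.array([.52431107,-.02216334,.03669706])
line_to(p0+.0808*U,vel=.02); sleep(.6)
p=np.array(read_tool_pos()); print('pulled',(p-p0)@U,read_finger_force(),read_contact_force(),read_clock())
print(job_done())
```

```text
pulled 0.07888823975985909 58.432885352522135 [-1.04924129  8.2600731   2.95523232] 19.0083
the job is handed in; nothing more can be done
None
```

I handed the job in at about 19 s on the robot clock; the used cartridge is in the upright waste box, and the arm is holding the rod's grip at the length mark (58 N finger force, about 0.3 mm from where I measured the mark), though no pass/fail verdict came back.

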